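Thread the penetrometer plunger through both guide bushings and hold it over the dish

ROBOT

A 6-joint arm with a two-finger parallel gripper is mounted at the origin on the work surface; the furniture and walls round the work are solid. World frame = base frame: x ahead of the robot, y to its left, z up, the work surface at z = 0. Lengths are in m, angles in rad, forces in N, time in s.
With the tool pointing down it reaches from about 0.325 to 0.9 m from the base axis. Payload 6.1 kg.
Tool frame: the origin (TCP) lies at the very end of the fingers, on their centre line; the grasp point (between the pads) lies 19 mm behind it; z points along the fingers, y is the line along which they close (so a half turn about z gives the same grasp; the last joint's range is limited). The gripper opens to 87 mm and grips with 3 to 60 N. Pads are 19 mm wide; open, the fingers measure 117 mm over their backs; the gripper's body (75 mm by 190 mm) begins 51 mm behind the grasp point.
Start: joints at [-1.429, 0.22, 1.526, -0, 1.395, -0.126], TCP at [0.165, -0.603, 0.223] pointing down, gripper open.
Joint ranges: [-2.98, 2.98], [-0.91, 2.08], [0.09, 2.57], [-1.24, 4.39], [0.2, 2.65], [-2.68, 2.68]. Speed limits (rad/s): [2.57, 2.57, 3.01, 3.14, 3.14, 3.14].

INTERFACE

Orientations are given as [roll, pitch, yaw] about the fixed x, y, z axes, in that order (R = Rz(yaw) Ry(pitch) Rx(roll)).
In Python, from rig import read_state, capture, calibration, close_job, masks_of gives the robot as it stands.
- The arm moves only by the tool move_arm, never from a script. Its argument "increments" is a list of rows, each a list of 3 entries, a list of its own where there are three numbers: the opening in per cent of the stroke, from 0 (shut) to 100 (fully open), then the shift along the tool's x, y, z in mm, then the turn, a rotation vector about the tool's x, y, z in rad. A call has 1 to 20 rows; each row shifts and turns the commanded pose from where the row before left it, along the tool's axes as they then stand; what a row does not reach is not made up. A row lasts 1/8 s, in which the tool goes at most 62.5 mm and 10.7 degrees, less where a joint would pass 70% of its speed; a pose out of reach is approached as far as the arm can. A call is refused whole if a number of a shift passes 62.5 or a number of a turn 0.188, either way. A call with a gripper value outside its range is refused whole. The fingers move at their own pace and stop on an object; "grip_force" is the grip in N (left out, the last holds). Time passes only in rows, so rows that do not move let the fingers close. It gives the time, the measured TCP pose, the force, the opening and the grip force at its end, in the units of the state.
- read_state(): the state, without advancing time (a new reading comes with each control period).
- capture(name): name is "scene" or "top" or "wrist"; returns the picture (420x560x3 uint8, blue, green, red); there is no depth.
- calibration(name): a dict with "mtx" (3x3 intrinsics, pixels), "view" (4x4, takes a point from world to camera coordinates); the wrist camera has in their place "mount" (4x4, takes a point from camera to tool coordinates, whose origin is the TCP and whose axes are the flange's). Camera axes: x right, y up, looking along -z (the intrinsics and any distortion apply to the point x, -y, -z); pixel columns grow to the right and rows downward; lengths in m; the calibration is good to about 2 mm. The wrist camera is an equidistant fisheye: a pixel r from the principal point sees the ray r / f radians off the axis. A picture is of the moment at which its call begins: read the wrist's pose just before it. calibration takes no time and is no camera call.
- close_job(): hands the job in; it is judged then, once.
Trained networks look in the newest picture that a camera, given by its name, has taken for a name from the list of things; names that differ only in an ending like _2 or _b are one class to them, and where a whole thing is asked for, a point or a joint stands for the part that bears it (a point fixed in the world has none). Each returns a list of dicts, best first, with "p" (0 to 1); they miss things now and then, are a little off and sometimes report something else, mostly with a low value. They report only what shows in the picture. A call takes as long as a camera call. They do not tell look-alikes from the thing itself.
- masks_of(thing, camera): "pixels" (420x560 bool, what is visible of it) and "extent" ([left, top, width, height] in pixels, round what is visible of it).
The state is a dict: "time_s": time; "joints": joint angles; "joint_velocities": joint speeds; "joint_torque": joint torques, N m; "eef_pos": TCP position; "orientation": TCP orientation; "contact_force": force on the tool from outside, world axes, zero at the start; "moment": the same for the moment, N m; "gripper_width": finger opening in m; "grasp_force": force on a finger pad.
Only numpy, scipy, OpenCV 4.12 (cv2) and the standard library are available. Lean on these libraries where they do the work, as an engineer would, in place of code of your own. Each camera call takes 0.05 s, during which the arm holds its last target. There are 200 camera calls.

TASK

Get the penetrometer ready for a reading: take the red-headed plunger out of the white rack and thread it straight down through the upper and then the lower brass bushing of the stand, until its tip is about one centimetre above the dish underneath. Finish while still holding it by the head in that position, spanning both bushings; the plunger must not touch the dish, and the blue-headed plunger stays in the rack. Do not knock the beaker, capped tube, timer or dish about.

Things in the scene. Friction and masses are not known exactly. Their poses are not given: they have to be found in the camera images.
- red_plunger: the plunger to use: round steel rod 10 mm in diameter and 130 mm long (foot chamfered 2.5 mm high), with a red cylindrical head 18 mm in diameter and 36 mm tall on top; 0.1 kg or so, 166 mm overall. Origin at the centre of the tip, z runs along the rod to the head. Stands upright in one of the rack's two holes, tip 60 mm below the rack's top and 5 mm above the bench, so the head's top is 171 mm above the bench
- red_plunger_head (a point): middle of the red head, on its axis, 148 mm above the tip
- blue_plunger: the spare: the same plunger with a blue head, in the other hole of the rack, its head reaching 171 mm above the bench too: carry the red one clear of it; leave it there. Origin at its tip, z along the rod to the head
- rack: fixed white rack block, 60 (x) x 130 (y) x 65 (z) mm, origin under its centre, z up; two holes 11.5 mm in diameter and 60 mm deep at y = -35 and +35 mm; which plunger is in which varies
- stand: fixed penetrometer stand. Origin on the common vertical axis of the two bushings, at the bench; z up. Grey base plate 160 x 116 mm, 10 mm thick, from x = -58 to +102 mm; a steel column 18 mm in diameter at x = +66 mm, 134 mm high, carries two level arms that hold the brass bushings. Nothing of the stand is higher than 137 mm
- upper_mouth (a point): centre of the upper bushing's top rim, 137 mm above the bench, on the stand's axis. Brass tube, bore 13 mm, flared in the top 6 mm to 21 mm, 29 mm across outside; it reaches down to 115 mm above the bench
- lower_mouth (a point): centre of the lower bushing's top rim, 72 mm above the bench, straight below the upper one and of the same shape; it reaches down to 50 mm above the bench
- dish: clear flat petri dish with lid, 62 mm in diameter and 15 mm high, loose on the stand's base under the bushings between three small pins; origin under its centre, 10 mm above the bench, so its top is 25 mm above the bench
- beaker: bystander: clear 100 ml beaker with yellow bottom, 60 x 68 x 75 mm, origin under its centre; leave alone
- tube: bystander: tube with blue cap, 34 mm across, 108 mm high, origin under its centre; leave alone
- timer: bystander: small white timer, 66 x 62 x 22 mm, origin under its centre; leave alone
Not all that is in view belongs to the job. What is shaped like the rack but brown or purple is not meant.

How it is judged:
By the outcome, as a careful person would: the job done as asked, in the order asked, and still so for the second after the job is handed in, while the arm keeps its last pose, push and grip.
It also fails if it takes over 43 s, if anything falls off the work surface, if the arm or the gripper's body presses on something with over 40 N, if the wrist force passes 120 N, or if a joint passes its speed limit or range.

## Working session

There is one attempt and no reset: what is moved stays moved. The work goes in short steps, Python scripts to look and compute and a tool call to move; the robot and the scene stay as the last step left them, time stands still between calls to the robot, and variables do not carry over. Pictures are saved under pics/ and viewed, at most 14 in all, crops included, and the job is handed in when it is done.

Besides the shell and the picture viewer there is one more tool, called after "Call:" as name(argument=value, ...) on one line, values as JSON. move_arm: Moves the arm, as the interface text tells. Its arguments: {"type":"object","properties":{"increments":{"type":"array"},"grip_force":{"type":"number"}},"required":["increments"]}

```bash
mkdir -p pics; cat > h.py <<'E'
import numpy as np, cv2
from rig import *
E
python3 - <<'E'
from h import *
s=read_state();print(s)
for c in ("scene","top"):
    im=capture(c);cv2.imwrite(f"pics/{c}0.png",im)
    k=calibration(c);print(c,{a:np.round(b,4).tolist() if not isinstance(b,str) else b for a,b in k.items()})
    for t in ("red_plunger","blue_plunger","rack","stand","dish"):
        for m in masks_of(t,c): print(c,t,round(m["p"],2),m["extent"])
k=calibration("wrist");print(k)
E
```

```text
{'time_s': 0.0, 'joints': array([-1.42910076e+00,  2.21218416e-01,  1.52763002e+00, -2.25478897e-06,
        1.39470094e+00, -1.26122601e-01]), 'joint_velocities': array([-0.00099592,  0.00061155,  0.00176315, -0.000206  , -0.00210192,
       -0.00099665]), 'joint_torque': array([-5.31499591e-04, -4.94615471e+01, -3.87378323e+01,  7.00970739e-02,
        5.70357463e-02, -1.17405375e-04]), 'eef_pos': array([ 0.16528472, -0.60209502,  0.22143203]), 'orientation': array([-3.13965120e+00, -2.43930545e-04,  2.67818328e-01]), 'contact_force': array([ 1.22050567,  0.80726709, -0.74971005]), 'moment': array([ 0.01901647,  0.03094576, -0.01757027]), 'grasp_force': 0.0, 'gripper_width': 0.08695801485849539}
scene {'mtx': [[435.9889, 0.0, 273.0872], [0.0, 435.9889, 212.1444], [0.0, 0.0, 1.0]], 'view': [[0.7123, -0.7018, -0.0074, -0.2813], [0.333, 0.3286, 0.8838, -0.3229], [-0.6178, -0.6321, 0.4678, -0.8785], [0.0, 0.0, 0.0, 1.0]]}
scene red_plunger 0.48 [298.9, 244.6, 23.5, 12.9]
scene rack 0.97 [197.2, 227.4, 44.5, 44.5]
scene rack 0.91 [217.3, 198.9, 32.9, 41.2]
scene rack 0.5 [281.9, 207.9, 
[... 262 characters left out ...]
0.0, 0.0, 1.0]]}
top red_plunger 0.5 [189.6, 195.8, 8.2, 15.9]
top rack 0.79 [219.0, 250.3, 48.0, 26.1]
top rack 0.74 [116.3, 188.2, 56.3, 30.9]
top stand 0.91 [287.7, 169.2, 53.0, 64.9]
{'mtx': array([[325.1922621 ,   0.        , 281.26160367],
       [  0.        , 325.1922621 , 210.83647045],
       [  0.        ,   0.        ,   1.        ]]), 'mount': array([[ 8.80604974e-05,  9.52880117e-01,  3.03347118e-01,
         8.35564168e-02],
       [ 9.99999866e-01, -2.38536100e-04,  4.58998334e-04,
         4.13363593e-04],
       [ 5.09729625e-04,  3.03347037e-01, -9.52880011e-01,
        -1.61749474e-01],
       [ 0.00000000e+00,  0.00000000e+00,  0.00000000e+00,
         1.00000000e+00]])}
```

View pics/scene0.png

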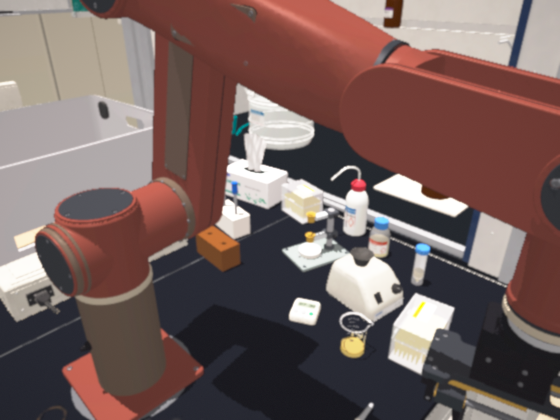

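View pics/top0.png

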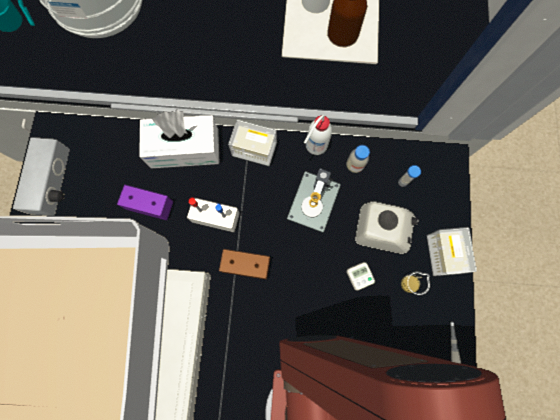

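The scene view shows the white rack at about (235,220), with the stand and brass bushings at (312,230). In the top view the white rack is at (213,213), with the red head at (193,202) and the blue at (218,208). The upper bushing is at (314,197) and the column at (322,176).

```bash
cat >> h.py <<'E'
def ray(c,uv):
    k=calibration(c);V=k["view"];R=V[:3,:3];o=-R.T@V[:3,3]
    d=np.linalg.inv(k["mtx"])@[uv[0],uv[1],1];return o,R.T@(d*[1,-1,-1])
def onz(c,uv,z):
    o,d=ray(c,uv);return (o+d*(z-o[2])/d[2])
def proj(c,P):
    k=calibration(c);p=k["view"][:3,:3]@P+k["view"][:3,3];p=p*[1,-1,-1];q=k["mtx"]@p;return q[:2]/q[2]
E
python3 - <<'E'
from h import *
im=cv2.imread("pics/top0.png");hsv=cv2.cvtColor(im,cv2.COLOR_BGR2HSV)
def blob(lo,hi,box):
    x0,y0,x1,y1=box;m=np.zeros(im.shape[:2],np.uint8);m[y0:y1,x0:x1]=cv2.inRange(hsv,lo,hi)[y0:y1,x0:x1]
    ys,xs=np.nonzero(m);return len(xs),xs.mean(),ys.mean(),xs.min(),xs.max(),ys.min(),ys.max()
for n,lo,hi,b,z in (("red",(0,130,70),(10,255,255),(183,190,205,212),.155),("red2",(170,130,70),(180,255,255),(183,190,205,212),.155),("blue",(100,130,60),(130,255,255),(207,198,230,216),.155)):
    try: r=blob(np.array(lo),np.array(hi),b);print(n,np.round(r,1),onz("top",r[1:3],z))
    except Exception as e: print(n,e)
print("bush",onz("top",(314,197.5),.137),"col",onz("top",(323,173),.134))
c1=im[160:240,280:350];c2=im[180:240,175:245]
cv2.imwrite("pics/c1.png",np.hstack([cv2.resize(c1,(400,400*80//70),interpolation=2),cv2.resize(c2,(400,457),interpolation=2)]))
E
```

```text
red [ 55.  192.4 201.8 188.  196.  197.  206. ] [0.5230506  0.35192654 0.155     ]
red2 [  5.  189.8 198.8 188.  193.  197.  202. ] [0.5305169  0.35983225 0.155     ]
blue [ 40.  218.7 207.6 216.  221.  203.  212. ] [0.5129396  0.28110855 0.155     ]
bush [0.56531981 0.03155581 0.137     ] col [0.63768425 0.01074761 0.134     ]
```

View pics/c1.png

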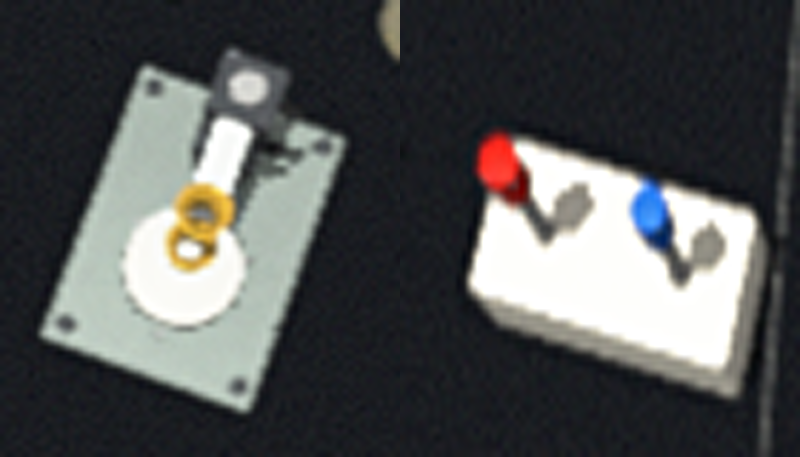

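In this crop the upper bushing centre is at top pixel (316,197), the lower one at (313.4,203.4) and the column at (323,175). Red is the left plunger, at about (0.522, 0.352). I'll raise the arm and look at the stand with the wrist camera.

Call:
move_arm(increments=[[100,[0,0,-40],[0,0,0.136]],[100,[0,0,-50],[0,0,0.136]],[100,[0,0,-45],[0,0,0.136]],[60,[17,-48,0],[0,0,0]],[60,[17,-48,0],[0,0,0]],[60,[17,-48,0],[0,0,0]],[60,[17,-48,0],[0,0,0]],[60,[17,-48,0],[0,0,0]],[60,[17,-48,0],[0,0,0]],[60,[17,-48,0],[0,0,0]],[60,[17,-48,0],[0,0,0]],[60,[17,-48,0],[0,0,0]],[60,[17,-48,0],[0,0,0]],[60,[17,-48,0],[0,0,0]],[60,[17,-48,0],[0,0,0]],[60,[17,-48,0],[0,0,0]],[60,[17,-48,0],[0,0,0]],[60,[0,0,0],[0,0,0]]])

```text
time_s: 2.85
eef_pos: [0.4955, 0.0323, 0.3573]
orientation: [-3.141, 0.001, -0.135]
contact_force: [-0.3, -0.7, -0.0]
gripper_width: 0.0521
grasp_force: 0.0
```

```bash
cat >> h.py <<'E'
from scipy.spatial.transform import Rotation as Ro
def wpose(s):
    T=np.eye(4);T[:3,:3]=Ro.from_euler("xyz",s["orientation"]).as_matrix();T[:3,3]=s["eef_pos"];return T@calibration("wrist")["mount"]
def wonz(s,uv,z):
    k=calibration("wrist")["mtx"];T=wpose(s);a=np.array([uv[0]-k[0,2],uv[1]-k[1,2]]);r=np.hypot(*a);th=r/k[0,0]
    u=a/max(r,1e-9);d=T[:3,:3]@[u[0]*np.sin(th),-u[1]*np.sin(th),-np.cos(th)];return T[:3,3]+d*(z-T[2,3])/d[2]
def wproj(s,P):
    k=calibration("wrist")["mtx"];T=wpose(s);p=T[:3,:3].T@(np.array(P)-T[:3,3]);h=np.hypot(p[0],p[1]);th=np.arctan2(h,-p[2])
    return np.array([k[0,2]+k[0,0]*th*p[0]/h,k[1,2]-k[0,0]*th*p[1]/h])
E
python3 - <<'E'
from h import *
s=read_state();im=capture("wrist");cv2.imwrite("pics/w1.png",im);np.save("w1.npy",s,allow_pickle=True)
print(s["eef_pos"],s["orientation"],s["joints"],s["time_s"])
print(wproj(s,(.566,.028,.137)),wproj(s,(.566,.028,.072)))
E
```

```text
[0.4955389  0.03233512 0.35725806] [-3.14082517e+00  5.23037439e-04 -1.35361581e-01] [-9.43378642e-02 -1.44901759e-01  1.65388519e+00  7.89824466e-04
  1.63310033e+00  1.61186923e+00] 2.85
[276.6444125  121.80660985] [277.37827548 120.14341697]
```

View pics/w1.png

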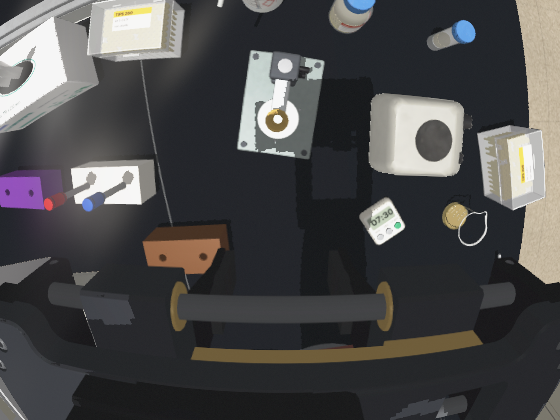

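The wrist camera looks almost straight down the bushings at (278,119). The red head is at (54,203) and the blue at (92,202) beside the white rack. Next I'll fit the brass ring.

```bash
python3 - <<'E'
from h import *
s=np.load("w1.npy",allow_pickle=True).item();im=cv2.imread("pics/w1.png")
h=cv2.cvtColor(im,cv2.COLOR_BGR2HSV)
m=cv2.inRange(h,(12,110,60),(35,255,255));b=np.zeros_like(m);b[100:140,255:300]=m[100:140,255:300]
c,_=cv2.findContours(b,cv2.RETR_EXTERNAL,cv2.CHAIN_APPROX_NONE);c=max(c,key=cv2.contourArea)
(x,y),r=cv2.minEnclosingCircle(cv2.convexHull(c));print(x,y,r,cv2.fitEllipse(c),wonz(s,(x,y),.137),wonz(s,(x,y),.072))
for n,lo,hi,bx in (("red",(0,130,60),(8,255,255),(40,190,70,212)),("blue",(100,130,60),(125,255,255),(78,190,105,212))):
    m=cv2.inRange(h,lo,hi);b=np.zeros_like(m);b[bx[1]:bx[3],bx[0]:bx[2]]=m[bx[1]:bx[3],bx[0]:bx[2]]
    M=cv2.moments(b,True);u=(M["m10"]/M["m00"],M["m01"]/M["m00"]);print(n,M["m00"],u,wonz(s,u,.157))
for u in ((286,66),):print("col",wonz(s,u,.135))
cv2.imwrite("pics/c2.png",cv2.resize(im[40:165,225:340],(690,750)[:2],interpolation=2)[:600])
E
```

```text
276.4660949707031 120.08474731445312 11.190469741821289 ((276.5, 120.08966064453125), (20.648426055908203, 21.61068344116211), 5.223386287689209) [0.56803424 0.02792834 0.137     ] [0.56624996 0.02921563 0.072     ]
red 15.0 (50.06666666666667, 204.46666666666667) [0.51714864 0.35740925 0.157     ]
blue 56.0 (87.08928571428571, 206.42857142857142) [0.50478116 0.29059466 0.157     ]
col [0.63009568 0.00835706 0.135     ]
```

View pics/c2.png

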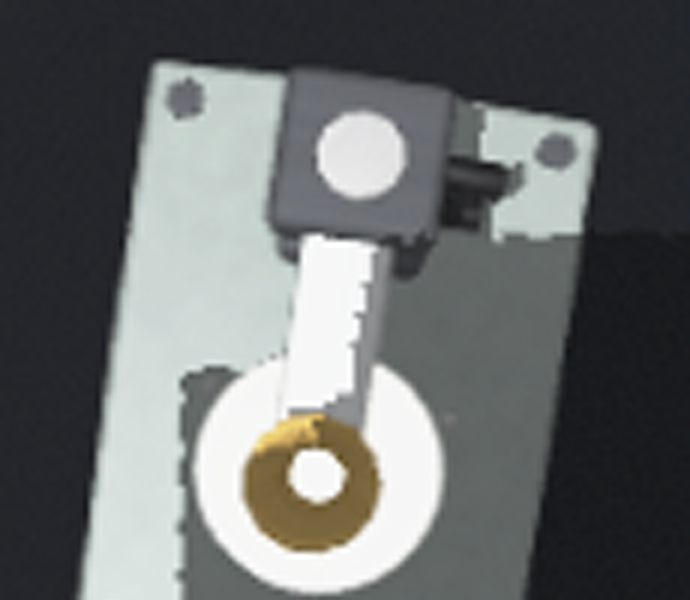

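Call:
move_arm(increments=[[60,[-12,-46,12],[0,0,0]],[60,[-12,-46,12],[0,0,0]],[60,[-12,-46,12],[0,0,0]],[60,[-12,-46,12],[0,0,0]],[60,[-12,-46,12],[0,0,0]],[60,[-12,-46,12],[0,0,0]],[60,[-12,-46,12],[0,0,0]],[60,[0,0,0],[0,0,0]],[60,[0,0,0],[0,0,0]]])

```text
time_s: 4.03
eef_pos: [0.4574, 0.3583, 0.274]
orientation: [3.141, -0.001, -0.141]
contact_force: [-0.3, -0.7, 1.2]
gripper_width: 0.0523
grasp_force: 0.0
```

```bash
python3 - <<'E'
from h import *
s=read_state();im=capture("wrist");cv2.imwrite("pics/w2.png",im);np.save("w2.npy",s,allow_pickle=True)
print(s["eef_pos"],s["orientation"],s["joints"],s["time_s"])
h=cv2.cvtColor(im,cv2.COLOR_BGR2HSV)
for n,lo,hi in (("red",(0,130,40),(8,255,255)),("blue",(100,130,40),(125,255,255))):
    m=cv2.inRange(h,lo,hi)
    N,L,S,C=cv2.connectedComponentsWithStats(m)
    for i in range(1,N):
        if S[i,4]>60: print(n,S[i],C[i],wonz(s,C[i],.171))
im2=cv2.circle(im.copy(),(0,0),1,0);cv2.imwrite("pics/w2v.png",im2)
E
```

```text
[0.45740638 0.35833235 0.27396914] [ 3.14103849e+00 -5.07704063e-04 -1.41137612e-01] [ 5.29295542e-01  8.64758548e-02  1.58008670e+00 -7.53124082e-04
  1.47497663e+00  2.24130165e+00] 4.025
red [271 124  21  22 351] [280.76638177 134.32193732] [0.52116748 0.34922994 0.171     ]
blue [348 126  28  22 439] [362.02961276 136.37813212] [0.51132579 0.28285051 0.171     ]
```

View pics/w2.png

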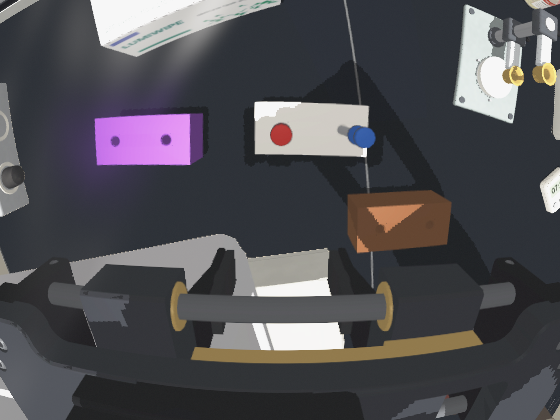

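The red head shows end-on at (281,134) and the blue at (362,136). Both are consistent with the rack geometry and their roughly 70 mm spacing.

Call:
move_arm(increments=[[60,[32,0,0],[0,0,0]],[60,[32.5,0,0],[0,0,0]],[60,[0,0,0],[0,0,0]],[60,[0,0,30],[0,0,0]],[60,[0,0,30],[0,0,0]],[60,[0,0,30],[0,0,0]],[60,[0,0,30],[0,0,0]],[60,[0,0,20],[0,0,0]],[60,[0,0,0],[0,0,0]],[60,[0,0,0],[0,0,0]]])

```text
time_s: 5.32
eef_pos: [0.5214, 0.3512, 0.1351]
orientation: [-3.14, -0.002, -0.14]
contact_force: [0.5, 0.3, 0.2]
gripper_width: 0.0522
grasp_force: 0.0
```

```bash
python3 - <<'E'
from h import *
s=read_state();im=capture("wrist");np.save("w3.npy",s,allow_pickle=True)
print(s["eef_pos"],s["orientation"],s["contact_force"],s["time_s"])
h=cv2.cvtColor(im,cv2.COLOR_BGR2HSV);m=cv2.inRange(h,(0,130,40),(8,255,255))
N,L,S,C=cv2.connectedComponentsWithStats(m)
for i in range(1,N):
    if S[i,4]>60: print(S[i],C[i])
print(wonz(s,wproj(s,s["eef_pos"]+[0,0,.037]),.171), wproj(s,s["eef_pos"]+[0,0,.037]))
cv2.imwrite("pics/w3.png",im[150:420,120:440])
E
```

```text
[0.52141576 0.35119645 0.13512029] [-3.14037177e+00 -1.69147187e-03 -1.40458239e-01] [0.5198341  0.32017064 0.18508315] 5.325
[267 257  36  31 692] [284.11849711 270.13872832]
[267 281  36  15 425] [284.65411765 289.17176471]
[0.52067525 0.35130784 0.171     ] [280.12107655 302.69207629]
```

View pics/w3.png

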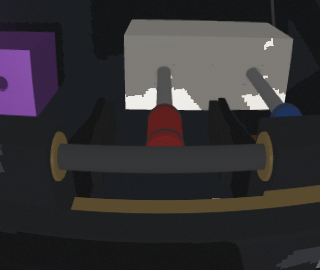

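The head stands between the fingers, about 2 mm towards tool +y (image column 285 against 281). I'll shift, grip and lift a little.

Call:
move_arm(increments=[[60,[0,2,0],[0,0,0]],[10,[0,0,0],[0,0,0]],[10,[0,0,0],[0,0,0]],[10,[0,0,0],[0,0,0]],[10,[0,0,0],[0,0,0]],[10,[0,0,0],[0,0,0]],[10,[0,0,0],[0,0,0]]], grip_force=30)

```text
time_s: 6.25
eef_pos: [0.5204, 0.3491, 0.1335]
orientation: [-3.141, 0.0, -0.14]
contact_force: [1.2, -0.1, -0.9]
gripper_width: 0.0169
grasp_force: 30.0
```

Call:
move_arm(increments=[[10,[0,0,-10],[0,0,0]],[10,[0,0,-15],[0,0,0]],[10,[0,0,-20],[0,0,0]],[10,[0,0,-25],[0,0,0]],[10,[0,0,-25],[0,0,0]],[10,[0,0,-30],[0,0,0]],[10,[0,0,-30],[0,0,0]],[10,[0,0,-30],[0,0,0]],[10,[0,0,-15],[0,0,0]],[10,[0,0,0],[0,0,0]],[10,[0,0,0],[0,0,0]]])

```text
time_s: 7.62
eef_pos: [0.5199, 0.3487, 0.3321]
orientation: [3.14, 0.002, -0.14]
contact_force: [-0.2, -0.5, -1.5]
gripper_width: 0.017
grasp_force: 30.0
```

```bash
python3 - <<'E'
from h import *
s=read_state();print(s["eef_pos"],s["orientation"],s["gripper_width"],s["contact_force"])
for c in("scene","top","wrist"):
    im=capture(c);cv2.imwrite(f"pics/{c}4.png",im)
    for t in ("red_plunger",):
        for m in masks_of(t,c): print(c,t,round(m["p"],2),m["extent"])
e=s["eef_pos"];print([proj(c,e+[0,0,z]) for c in("scene","top") for z in (.019,-.129)],[wproj(s,e+[0,0,z]) for z in (.019,-.129)])
a=cv2.imread("pics/scene4.png")[90:300,150:360];b=cv2.imread("pics/wrist4.png")[80:290,175:385]
cv2.imwrite("pics/c4.png",np.hstack([cv2.resize(a,(400,400)),cv2.resize(b,(400,400))]))
E
```

```text
[0.51985125 0.34872484 0.33214934] [ 3.14031437e+00  1.77379504e-03 -1.40186862e-01] 0.017044066157654386 [-0.17347773 -0.51581155 -1.47290103]
scene red_plunger 0.47 [218.6, 126.3, 3.8, 36.3]
wrist red_plunger 0.93 [262.7, 196.4, 33.2, 101.5]
[array([218.11991029, 116.61489552]), array([221.3543277 , 164.64637441]), array([173.4402949 , 180.65214107]), array([189.27448515, 198.36419198])] [array([280.3920261, 283.1409662]), array([280.68022413, 201.50754998])]
```

View pics/c4.png

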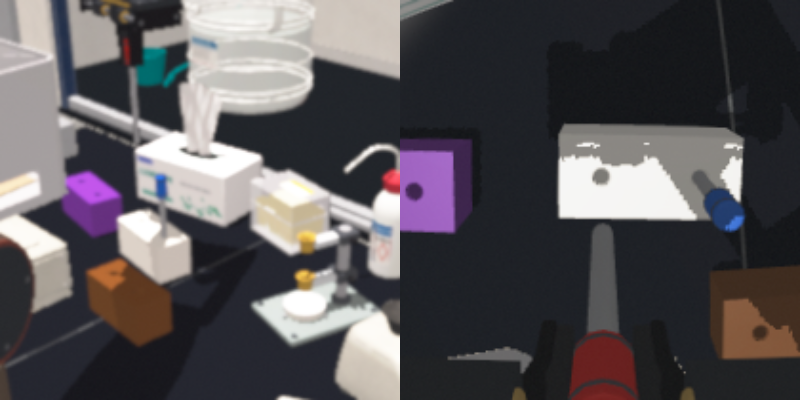

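The red plunger is held straight. In the wrist view its tip is at about (281,197), as predicted, and the blue one is still in the rack. I'll carry it over the stand.

Call:
move_arm(increments=[[10,[5,16,0],[0,0,0]],[10,[10,35,0],[0,0,0]],[10,[12,40,0],[0,0,0]],[10,[12,40,0],[0,0,0]],[10,[12,40,0],[0,0,0]],[10,[12,40,0],[0,0,0]],[10,[12,40,0],[0,0,0]],[10,[10,35,0],[0,0,0]],[10,[5,18,0],[0,0,0]],[10,[2.5,7,0],[0,0,0]],[10,[0,0,0],[0,0,0]],[10,[0,0,0],[0,0,0]]])

```text
time_s: 9.43
eef_pos: [0.5684, 0.0292, 0.3336]
orientation: [-3.141, 0.0, -0.139]
contact_force: [0.1, -0.6, -1.6]
gripper_width: 0.0171
grasp_force: 30.0
```

```bash
cat > look.py <<'E'
from h import *
import sys
n=sys.argv[1]
s=read_state();e=s["eef_pos"];R=Ro.from_euler("xyz",s["orientation"]).as_matrix();print(e,s["orientation"],s["contact_force"],s["time_s"])
tip=e+R@[0,0,.1285];print("tip",tip)
ims={c:capture(c) for c in("scene","top","wrist")}
B=np.array([.568,.028,.137])
for c in("scene","top"): print(c,"tip",proj(c,tip),"mouth",proj(c,B),"lower",proj(c,B-[0,0,.065]))
print("wrist tip",wproj(s,tip),"mouth",wproj(s,B))
def crop(c,u,h,sz):
    x,y=map(int,u);x=max(x,h);y=max(y,h);print(c,"crop origin",x-h,y-h,"scale",sz/2/h);return cv2.resize(ims[c][y-h:y+h,x-h:x+h],(sz,sz),interpolation=2)
cv2.imwrite(f"pics/{n}.png",np.hstack([crop("scene",proj("scene",B),32,384),crop("wrist",wproj(s,tip),48,384)]))
cv2.imwrite(f"pics/{n}t.png",ims["top"])
E
python3 look.py l1
```

```text
[0.56839605 0.02921447 0.33356739] [-3.14117202e+00  7.66734705e-05 -1.38894221e-01] [ 0.11652223 -0.55972219 -1.58779883] 9.425
tip [0.56839378 0.02926936 0.2050674 ]
scene tip [311.50566516 190.48645816] mouth [310.9173376  213.42378872] lower [310.14331787 234.03359963]
top tip [317.40248605 189.45563887] mouth [315.37304696 196.64536893] lower [313.24991733 202.5385955 ]
wrist tip [280.8565593  201.89160676] mouth [282.14987308 185.38742312]
scene crop origin 278 181 scale 6.0
wrist crop origin 232 153 scale 4.0
```

View pics/l1.png

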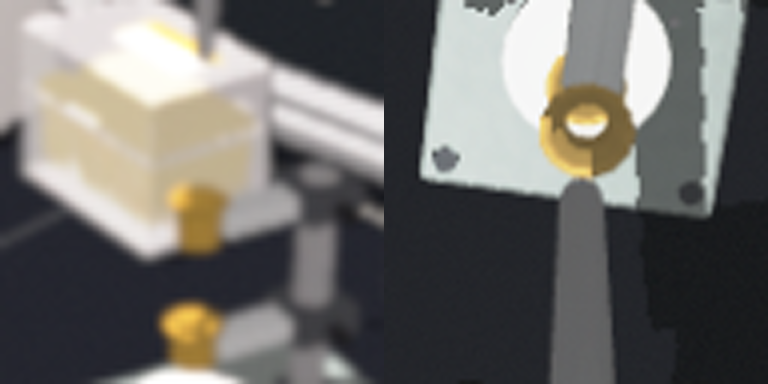

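The wrist view shows the upper mouth at about (283,185.5), against (282,185) predicted. The tip is at (281,199), close to its predicted (281,202). I'll go down to just above the mouth and compare there.

Call:
move_arm(increments=[[10,[0,1,15],[0,0,0]],[10,[0,0,20],[0,0,0]],[10,[0,0,15],[0,0,0]],[10,[0,0,9],[0,0,0]],[10,[0,0,0],[0,0,0]],[10,[0,0,0],[0,0,0]]])

```text
time_s: 10.32
eef_pos: [0.5687, 0.0271, 0.2752]
orientation: [-3.142, -0.001, -0.14]
contact_force: [-0.4, -0.1, -0.8]
gripper_width: 0.0171
grasp_force: 30.0
```

```bash
sed -i 's/^cv2.imwrite(f"pics\/{n}.png".*/cv2.imwrite(f"pics\/{n}.png",np.hstack([crop("scene",proj("scene",B)-[0,8],16,384),crop("wrist",wproj(s,tip),32,384)]))/' look.py; python3 look.py l2
```

```text
[0.56874597 0.02708227 0.27522518] [-3.14152367e+00 -1.13811574e-03 -1.40252647e-01] [-0.35274176 -0.07197147 -0.84592398] 10.325
tip [0.56889202 0.0270706  0.14672526]
scene tip [311.51416074 210.25174571] mouth [310.9173376  213.42378872] lower [310.14331787 234.03359963]
top tip [316.07937355 195.40669245] mouth [315.37304696 196.64536893] lower [313.24991733 202.5385955 ]
wrist tip [280.85643251 201.89140901] mouth [280.04543785 200.1054201 ]
scene crop origin 294 189 scale 12.0
wrist crop origin 248 169 scale 6.0
```

View pics/l2.png

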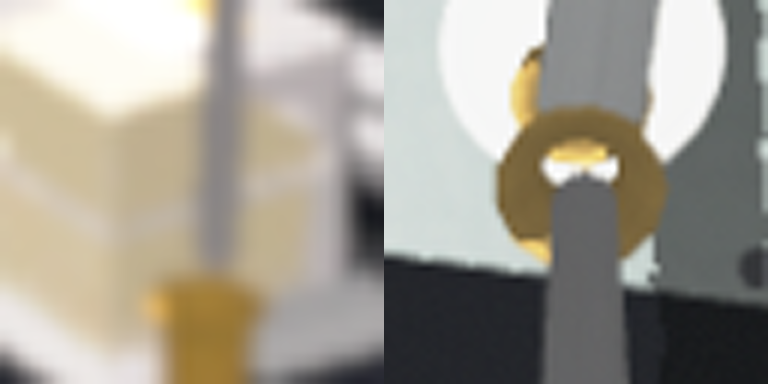

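The wrist ring is centred at crop (198,187) and the tip at (202,192). Allowing for parallax, the tip is about 1.5 mm too far in tool x and 0.7 mm in tool y. The scene view agrees, showing the tip about 1 px to the right of the mouth. I'll correct that and enter the upper bushing.

Call:
move_arm(increments=[[10,[-1.5,-0.7,0],[0,0,0]],[10,[0,0,6],[0,0,0]],[10,[0,0,6],[0,0,0]],[10,[0,0,6],[0,0,0]],[10,[0,0,6],[0,0,0]],[10,[0,0,0],[0,0,0]],[10,[0,0,0],[0,0,0]]])

```text
time_s: 11.35
eef_pos: [0.5671, 0.028, 0.2507]
orientation: [-3.142, -0.0, -0.14]
contact_force: [-0.3, 0.4, -1.6]
gripper_width: 0.0169
grasp_force: 30.0
```

Call:
move_arm(increments=[[10,[0,0,8],[0,0,0]],[10,[0,0,8],[0,0,0]],[10,[0,0,8],[0,0,0]],[10,[0,0,8],[0,0,0]],[10,[0,0,8],[0,0,0]],[10,[0,0,0],[0,0,0]],[10,[0,0,0],[0,0,0]]])

```text
time_s: 12.22
eef_pos: [0.5671, 0.028, 0.2107]
orientation: [-3.142, -0.0, -0.14]
contact_force: [0.3, 0.3, -2.1]
gripper_width: 0.017
grasp_force: 30.0
```

```bash
sed -i 's/-\[0,8\],16,384/+[0,6],22,384/' look.py; python3 look.py l3
```

```text
[0.56710798 0.02804745 0.21074499] [-3.14155996e+00 -2.71782030e-04 -1.40227746e-01] [ 0.25865994  0.26098627 -2.09146904] 12.225
tip [0.56714315 0.02804672 0.082245  ]
scene tip [310.04600245 230.9591773 ] mouth [310.9173376  213.42378872] lower [310.14331787 234.03359963]
top tip [313.5338828  201.94583582] mouth [315.37304696 196.64536893] lower [313.24991733 202.5385955 ]
wrist tip [280.85640314 201.8917078 ] mouth [280.63117372 220.586874  ]
scene crop origin 288 197 scale 8.727272727272727
wrist crop origin 248 169 scale 6.0
```

View pics/l3.png

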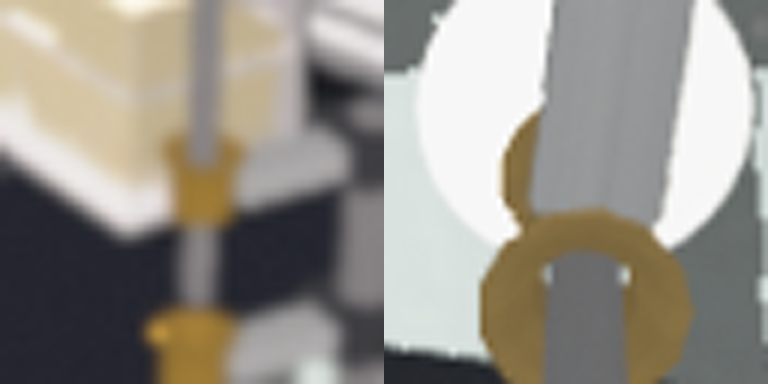

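The rod passes centred through the upper bushing. Its tip is just above the lower mouth, at scene crop x of about 198 against 195. Continuing down.

Call:
move_arm(increments=[[10,[0,0,6],[0,0,0]],[10,[0,0,6],[0,0,0]],[10,[0,0,6],[0,0,0]],[10,[0,0,6],[0,0,0]],[10,[0,0,6],[0,0,0]],[10,[0,0,6],[0,0,0]],[10,[0,0,6],[0,0,0]],[10,[0,0,5],[0,0,0]],[10,[0,0,0],[0,0,0]],[10,[0,0,0],[0,0,0]]])

```text
time_s: 13.62
eef_pos: [0.5671, 0.0281, 0.1637]
orientation: [-3.142, -0.0, -0.14]
contact_force: [1.1, 0.2, -1.1]
gripper_width: 0.0168
grasp_force: 30.0
```

```bash
sed -i 's/+\[0,6\],22,384/+[0,20],22,384/' look.py; python3 look.py l4
```

```text
[0.56711306 0.02806941 0.1637332 ] [-3.14156214e+00 -3.31715959e-04 -1.40134895e-01] [ 1.07862525  0.21039163 -1.12142184] 13.625
tip [0.56715582 0.02806734 0.03523321]
scene tip [309.50681351 245.3451163 ] mouth [310.9173376  213.42378872] lower [310.14331787 234.03359963]
top tip [312.11465839 205.85399806] mouth [315.37304696 196.64536893] lower [313.24991733 202.5385955 ]
wrist tip [280.85638892 201.89183187] mouth [280.48508321 245.24712926]
scene crop origin 288 211 scale 8.727272727272727
wrist crop origin 248 169 scale 6.0
```

View pics/l4.png

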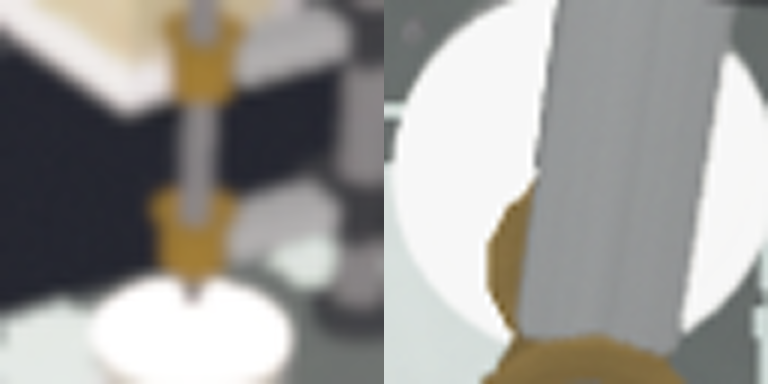

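The tip protrudes below the lower bushing at scene row of about 245, as predicted for a height of 0.035 m. It is clear of the dish and there is no contact force, so I'm handing in.

```bash
python3 -c "
from rig import *
print(close_job())"
```

```text
the job is handed in; nothing more can be done
None
```

The job is handed in at 13.6 s: the red plunger is held by its head and runs through both bushings, with its tip about 10 mm above the dish, and the blue plunger was left in the rack.

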